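Clamp a turned shaft in a three-jaw fixture chuck

ROBOT

A 7-joint arm with a two-finger parallel gripper is mounted at the origin on the work surface; the furniture and walls round the work are solid. World frame = base frame: x ahead of the robot, y to its left, z up, the work surface at z = 0. Lengths are in m, angles in rad, forces in N, time in s.
With the tool pointing down it reaches from about 0.4 to 0.9 m from the base axis. Payload 5.5 kg.
Tool frame: the origin (TCP) lies on the centre line of the jaws, within the pads' length; the fingertips stand 11 mm ahead of it and the grasp point (between the pads) lies 8 mm behind it; z points along the fingers, y is the line along which they close (so a half turn about z gives the same grasp; the last joint's range is limited). The gripper opens to 85 mm and grips with 20 to 120 N. Pads are 22 mm wide; open, the fingers measure 114 mm over their backs; the gripper's body (76 mm by 85 mm) begins 54 mm behind the grasp point. The pads swing forward as they close: fully open they stand 13 mm farther back than shut.
Start: joints at [0.263, 0.501, -0.427, 1.55, 0.221, 1.138, -0.21], TCP at [0.65, 0, 0.242] pointing down, gripper open.
Joint ranges: [-2.88, 2.88], [-0.31, 2.03], [-1.54, 1.56], [0.2, 2.42], [-1.41, 4.55], [0.19, 2.02], [-2.57, 2.57]. Speed limits (rad/s): [2.57, 2.57, 3.14, 3.14, 3.14, 3.14, 3.14].

INTERFACE

Orientations are given as a unit quaternion [x, y, z, w].
In Python, from rig import move_to, line_to, goto_joints, gripper_to, pause, inverse_kinematics, read_camera, calibration, MotionError, sign_off, boxes_of, regions_of, read_time_s, read_qpos, read_joint_velocities, read_effort, read_position, read_tcp_rot, read_wrist_force, read_wrist_torque, read_gripper_width, read_grip_force gives the robot as it stands. Calls block until the motion is done:
- move_to(position, orientation): joint-space move of the TCP to a pose.
- line_to(position, frame=None, v=0.15, until_force=None): straight line of the TCP; frame=None keeps the orientation; v is the mean speed in m/s. With until_force (N) it stops when the force on the tool has changed by that much, and returns True; else False.
- goto_joints(angles): joint-space move.
- gripper_to(opening, f_grip=None): opening from 0.0 (shut) to 1.0 (fully open); f_grip is the grip in N (None keeps the last); returns when the fingers have stopped.
- pause(seconds).
- inverse_kinematics(position, orientation): joint angles nearest the present ones, or None.
- read_camera(name): name is "scene" or "side" or "wrist"; returns (picture, depth): 480x640x3 uint8, blue, green, red; 480x640 float32, m along the optical axis (not along the pixel's ray), 0 where there is no reading.
- calibration(name): a dict with "fx", "fy", "cx", "cy" (pixels), "world_from_camera" (4x4, takes a point from camera to world coordinates); the wrist camera has in their place "T_tool_cam" (4x4, takes a point from camera to tool coordinates, whose origin is the TCP and whose axes are the flange's). Camera axes: x right, y up, looking along -z (the intrinsics and any distortion apply to the point x, -y, -z); pixel columns grow to the right and rows downward; lengths in m; the calibration is good to about 2 mm. A picture is of the moment at which its call begins: read the wrist's pose just before it. calibration takes no time and is no camera call.
A pose or a line that the arm cannot do raises MotionError and nothing moves.
- sign_off(): hands the job in; it is judged then, once.
Trained networks look in the newest picture that a camera, given by its name, has taken for a name from the list of things; names that differ only in an ending like _2 or _b are one class to them, and where a whole thing is asked for, a point or a joint stands for the part that bears it (a point fixed in the world has none). Each returns a list of dicts, best first, with "confidence" (0 to 1); they miss things now and then, are a little off and sometimes report something else, mostly with a low value. They report only what shows in the picture. A call takes as long as a camera call. They do not tell look-alikes from the thing itself.
- boxes_of(target, camera): "pixel" ([row, column] in pixels, amid what is visible of it).
- regions_of(target, camera): "mask" (480x640 bool, what is visible of it) and "pixel" ([row, column] in pixels, amid what is visible of it).
Readings, each from a call of its own:
- read_time_s(): time.
- read_qpos(): joint angles.
- read_joint_velocities(): joint speeds.
- read_effort(): joint torques, N m.
- read_position(): TCP position.
- read_tcp_rot(): TCP orientation.
- read_wrist_force(): force on the tool from outside, world axes, zero at the start.
- read_wrist_torque(): the same for the moment, N m.
- read_gripper_width(): opening from 0.0 (shut) to 1.0 (fully open).
- read_grip_force(): force on a finger pad.
Only numpy, scipy, OpenCV 4.12 (cv2) and the standard library are available. Lean on these libraries where they do the work, as an engineer would, in place of code of your own. Each camera call takes 0.05 s, during which the arm holds its last target. There are 200 camera calls.

TASK

Get the turned shaft ready for measuring: stand it upright, flange down, in the middle of the chuck between the open jaws, and let go of it. Then swing the sleeve's red handle clockwise (seen from above) until the jaws close on the shaft and you feel the handle come up firm, so that the chuck holds the shaft by itself when you let go. Leave the reference sphere, the V-block and the ring gauge where they stand.

Things in the scene. Friction and masses are not known exactly. Their poses are not given: they have to be found in the camera images.
- shaft_center (a point): Centre (half-way up) of the loose turned shaft, bright steel, 73 mm tall, about 0.14 kg, standing on a round flange 33 mm in diameter and 8 mm thick; above it a round body 17 mm in diameter that steps a little thinner towards the top. z = its axis, upward; this point is 36.5 mm above its underside. Take it from above by the body.
- shaft: The same shaft; origin at the centre of the underside of its flange, z along its axis, upward.
- chuck_face (a point): Centre of the flat steel top face (108 mm in diameter) of the bolted-down chuck, on its upright axis, 44 mm above the work surface; z up. The grey foot is 148 mm in diameter. Three steel jaws slide on the face at 120 degrees, the first towards this frame's +x, and rise 28 mm above it. The turning sleeve is below the face.
- jaw_1: First jaw. Its inward nose, 8 mm wide, spans 12 to 28 mm above the face: the shaft's flange fits under the noses, which close on its 17 mm body. Nose tips lie 24 mm from the chuck axis at sleeve 0 and come in 12 mm per rad, all three together. Frame origin: on the chuck axis, at the face, when open; it shifts inward with the jaw.
- jaw_2: Second jaw, 120 degrees anticlockwise from the first seen from above.
- jaw_3: Third jaw, 240 degrees anticlockwise from the first seen from above.
- sleeve (a joint): Angle of the chuck sleeve, rad: 0 = jaws fully open, grows as the handle swings clockwise seen from above, closing the jaws; ends at 1.7. Starts at 0 to 0.25, open enough for the flange. The jaws meet the shaft at about 1.3, then it comes up firm, springily. Friction holds it where it is left: it takes about 4 N at the handle to swing; 8 to 15 N against the shaft clamps it well.
- handle (a point): On the axis of the sleeve's upright red handle, a fixed round grip 18 mm in diameter, 32 to 94 mm above the work surface (this point at 75 mm), on the end of a bar 26 mm up, 115 mm from the chuck axis, about which it swings. Can be pinched from above. +x points outward from the chuck axis; at sleeve 0 the handle lies towards the chuck's -y.
- reference_sphere: Loose bystander: white ceramic ball on a steel stem and round foot, 44x50 mm, 93 mm tall; origin at the centre of its underside. It stands near the shaft, sometimes at the shaft's usual place. Leave it.
- v_block: Loose bystander: steel V-block, 40x44x34 mm; origin at the centre of its underside. Leave it.
- ring_gauge: Loose bystander: steel setting ring, 58 mm in diameter, 18 mm high; origin at the centre of its underside. Leave it.
Mind the look-alikes: they are no part of the job. What is shaped like the part that bears chuck_face but turquoise is not meant. Leave any turquoise look-alike of the shaft alone.

How it is judged:
By the outcome, as a careful person would: the job done as asked, in the order asked, and still so for the second after the job is handed in, with the robot touching nothing.
It also fails if it takes over 56 s, if anything falls off the work surface, if the arm or the gripper's body presses on something with over 40 N, if the wrist force passes 120 N, or if a joint passes its speed limit or range.

## Working session

There is one attempt and no reset: what is moved stays moved. The work goes in short steps, each a Python script; the robot and the scene stay as the last script left them, time stands still between calls to the robot, and variables do not carry over. Pictures are saved under pics/ and viewed, at most 10 in all, crops included, and the job is handed in when it is done.

```bash
ls; mkdir -p pics; cat > h.py <<'E'
from rig import *
import numpy as np, cv2
from scipy.spatial.transform import Rotation as R
def cloud(cam):
    p,R0=(read_position(),read_tcp_rot()) if cam=="wrist" else (None,None)
    img,d=read_camera(cam); c=calibration(cam)
    if cam=="wrist":
        T=np.eye(4); T[:3,:3]=R.from_quat(R0).as_matrix() if np.size(R0)==4 else R0; T[:3,3]=p
        T=T@np.array(c["T_tool_cam"])
    else: T=np.array(c["world_from_camera"])
    v,u=np.mgrid[:480,:640].astype(float)
    pts=np.stack([(u-c["cx"])/c["fx"]*d,-(v-c["cy"])/c["fy"]*d,-d],-1)
    W=pts@T[:3,:3].T+T[:3,3]; W[d<=0]=np.nan
    return img,W
E
python3 - <<'E'
from h import *
ims=[]
for cam in("scene","side"):
    img,W=cloud(cam); print(cam,{k:v for k,v in calibration(cam).items()})
    ims.append(img.copy())
    for n in("shaft","chuck_face","handle","sleeve","jaw_1","reference_sphere","v_block","ring_gauge"):
        for r in regions_of(n,cam)[:4]:
            m=r["mask"]&np.isfinite(W[...,0]); P=W[m]; 
            if len(P)==0: continue
            print(cam,n,round(r["confidence"],2),np.round(r["pixel"]),m.sum(),"med",np.round(np.median(P,0),3),"lo",np.round(np.percentile(P,2,0),3),"hi",np.round(np.percentile(P,98,0),3),"bgr",img[m].mean(0).round())
    cv2.imwrite(f"pics/{cam}0.png",img)
print(read_time_s(),read_tcp_rot())
E
```

```text
pics
scene {'fx': 622.3381800257065, 'fy': 622.3381800257065, 'cx': 328.21385146224713, 'cy': 248.61596524565851, 'world_from_camera': array([[ 0.50461711,  0.71365061, -0.48586458, -0.34427544],
       [-0.86333029,  0.4140322 , -0.28851023, -0.52771987],
       [-0.00473192,  0.5650488 ,  0.82504392,  1.56014552],
       [ 0.        ,  0.        ,  0.        ,  1.        ]])}
scene chuck_face 0.84 [315. 371.] 1499 med [ 0.423 -0.218  0.042] lo [ 0.368 -0.259  0.005] hi [ 0.491 -0.161  0.074] bgr [183. 190.  11.]
scene chuck_face 0.69 [264. 172.] 1835 med [0.273 0.373 0.04 ] lo [0.219 0.278 0.003] hi [0.345 0.439 0.078] bgr [166. 173.  14.]
scene chuck_face 0.68 [252. 332.] 1854 med [ 0.542 -0.007  0.039] lo [ 0.498 -0.105  0.   ] hi [0.625 0.068 0.081] bgr [152. 153. 157.]
scene chuck_face 0.18 [263. 346.] 372 med [ 0.524 -0.047  0.032] lo [ 0.508 -0.109  0.013] hi [0.592 0.042 0.093] bgr [100. 101. 127.]
scene handle 0.81 [269. 187.] 329 med [0.293 0.339 0.032] lo [0.229 0.272 0.015] hi [0.322 0.402 0.096] bgr [108. 114.  52.]
scene handle 0.8 [261. 344.] 383 med [ 0.525 -0.048  0
[... 3405 characters left out ...]
279.] 433 med [0.562 0.235 0.021] lo [0.545 0.187 0.   ] hi [0.585 0.251 0.092] bgr [134. 139. 144.]
side reference_sphere 0.47 [249. 302.] 1883 med [0.551 0.028 0.042] lo [ 0.503 -0.098  0.005] hi [0.628 0.077 0.08 ] bgr [123. 123. 129.]
side v_block 0.66 [193. 313.] 209 med [ 0.651 -0.358  0.022] lo [ 0.628 -0.451  0.001] hi [ 0.688 -0.339  0.036] bgr [114. 119. 124.]
side ring_gauge 0.67 [241. 251.] 241 med [ 0.732 -0.012  0.018] lo [ 0.705 -0.046  0.006] hi [0.756 0.009 0.022] bgr [128. 133. 139.]
side ring_gauge 0.21 [306. 343.] 243 med [0.404 0.224 0.029] lo [0.393 0.208 0.004] hi [0.417 0.233 0.074] bgr [125. 131. 136.]
0.9 [7.07103005e-01 7.07110557e-01 2.25515461e-05 1.95425719e-05]
```

View pics/scene0.png

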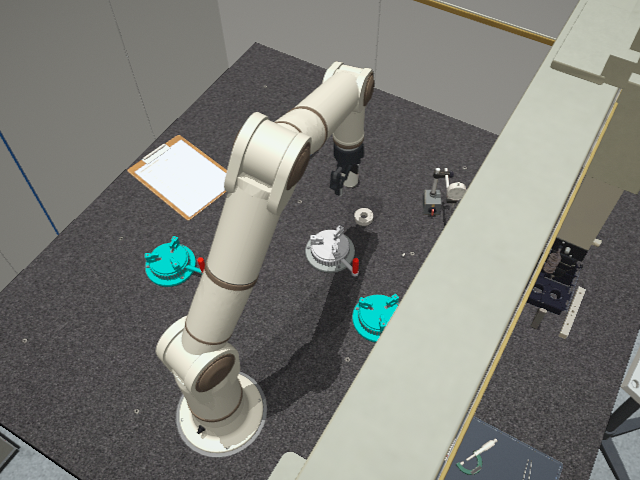

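View pics/side0.png

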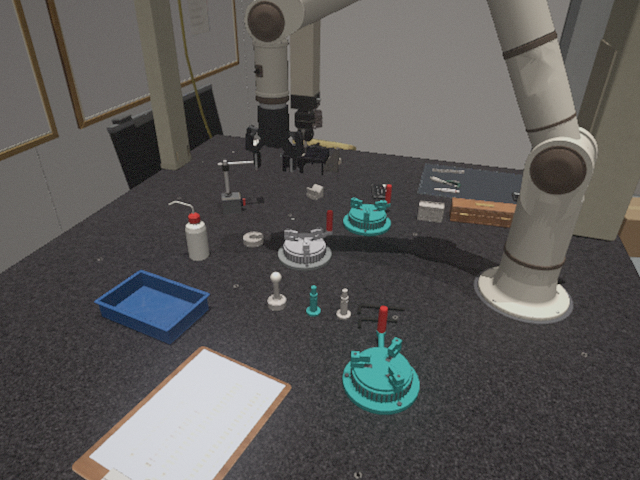

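Side view: the real steel shaft stands at (304,344) with its turquoise twin at (304,313) and the sphere at (299,279). The steel chuck is at (248,305) with its red handle at (220,330). The turquoise chucks are decoys. Next I'll look from close above the chuck and then the shaft.

```bash
python3 - <<'E'
from h import *
T=np.array(calibration("wrist")["T_tool_cam"]); print(T.round(3))
q=read_tcp_rot()
Rm=R.from_quat(q).as_matrix()
off=Rm@T[:3,3]; print("camoff world",off, "look",-(Rm@T[:3,2]))
def look(x,y,z,n):
    look_=-(Rm@T[:3,2]); h=z+off[2]
    s=look_[:2]/-look_[2]*(h-0.04)
    p=[x-off[0]-s[0],y-off[1]-s[1],z]
    print(n,"tcp",np.round(p,3))
    try: move_to(p,q)
    except MotionError as e: print(e); return
    img,W=cloud("wrist"); cv2.imwrite(f"pics/{n}.png",img); np.savez(f"{n}.npz",img=img,W=W)
    for t in(("shaft","reference_sphere") if n=="ws" else ("chuck_face","jaw_1","handle")):
        for r in regions_of(t,"wrist")[:4]:
            m=r["mask"]&np.isfinite(W[...,0]); P=W[m]
            if len(P): print(t,round(r["confidence"],2),np.round(r["pixel"]),m.sum(),np.round(np.median(P,0),3),np.round(np.percentile(P,2,0),3),np.round(np.percentile(P,98,0),3),img[m].mean(0).round())
look(0.55,0.0,0.30,"wc")
look(0.404,0.215,0.28,"ws")
print(read_time_s())
a=cv2.imread("pics/wc.png");b=cv2.imread("pics/ws.png")
if b is not None: cv2.imwrite("pics/both.png",cv2.resize(np.hstack([a,b]),(800,300)))
E
```

```text
[[-0.     0.953  0.304  0.078]
 [ 1.    -0.     0.001 -0.   ]
 [ 0.001  0.304 -0.953 -0.131]
 [ 0.     0.     0.     1.   ]]
camoff world [-3.95103496e-05  7.75473706e-02  1.31281124e-01] look [-9.02107444e-04 -3.04458146e-01 -9.52525288e-01]
wc tcp [0.55  0.048 0.3  ]
chuck_face 0.9 [225. 332.] 13419 [0.563 0.014 0.043] [ 0.504 -0.095  0.009] [0.634 0.075 0.077] [193. 191. 198.]
chuck_face 0.6 [390. 241.] 7605 [ 0.451 -0.2    0.043] [ 0.398 -0.269  0.005] [ 0.508 -0.154  0.072] [209. 212.  11.]
jaw_1 0.97 [243. 378.] 644 [0.611 0.007 0.07 ] [ 0.591 -0.005  0.046] [0.626 0.011 0.073] [196. 194. 196.]
jaw_1 0.83 [266. 313.] 550 [ 0.543 -0.023  0.071] [ 0.531 -0.039  0.048] [ 0.557 -0.009  0.073] [158. 155. 159.]
jaw_1 0.81 [421. 266.] 257 [ 0.481 -0.236  0.055] [ 0.464 -0.242  0.045] [ 0.498 -0.232  0.072] [152. 158.   2.]
jaw_1 0.77 [386. 226.] 592 [ 0.438 -0.174  0.067] [ 0.428 -0.201  0.045] [ 0.444 -0.165  0.073] [182. 186.   7.]
handle 0.75 [287. 310.] 1978 [ 0.535 -0.036  0.036] [ 0.513 -0.104  0.011] [0.623 0.064 0.094] [156. 157. 196.]
handle 0.69 [367. 251.] 1148 [ 0.462 -0.176  0.031] [ 0.406 -0.285  0.017] [ 0.499 -0.168  0.038] [148. 152.  30.]
ws tcp [0.404 0.256 0.28 ]
shaft 0.97 [218. 386.] 855 [0.472 0.233 0.017] [0.461 0.216 0.003] [0.49  0.244 0.073] [135. 140.  15.]
shaft 0.81 [227. 321.] 823 [0.405 0.224 0.013] [0.391 0.209 0.001] [0.42  0.234 0.073] [147. 157. 165.]
shaft 0.22 [384. 561.] 90 [0.716 0.003 0.004] [ 0.71  -0.003 -0.001] [0.725 0.009 0.012] [ 95. 100. 106.]
reference_sphere 0.63 [222. 473.] 2013 [0.56  0.234 0.02 ] [0.544 0.212 0.003] [0.583 0.251 0.092] [184. 192. 198.]
2.8167
```

View pics/both.png

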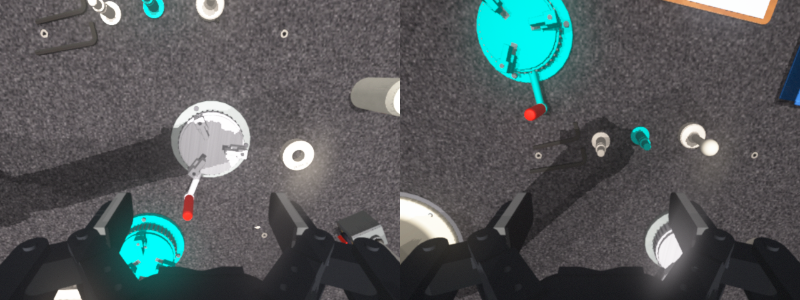

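The left half shows the chuck at about (210,138) with its handle at (188,205). The right half shows the steel shaft at (600,145), then the turquoise twin 66 mm away and the sphere. Next I'll fit the axes.

```bash
python3 - <<'E'
from h import *
from scipy.optimize import least_squares
def fit(P,r,c0):
    s=least_squares(lambda c:np.hypot(*(P[:,:2]-c).T)-r,c0,loss="soft_l1",f_scale=.001); return s.x.round(4),np.abs(s.fun).mean().round(4)
d=np.load("wc.npz");W=d["W"];I=d["img"].astype(int)
ok=np.isfinite(W[...,0]); near=lambda c,r:np.hypot(W[...,0]-c[0],W[...,1]-c[1])<r
z=W[...,2]
m=ok&near((.565,.015),.065)&(z>.040)&(z<.048); 
h=cv2.convexHull(W[m][:,:2].astype(np.float32))[:,0]; print("face z",np.median(z[m]),m.sum(),cv2.minEnclosingCircle(h))
print("face fit",fit(h,.054,[.565,.015]))
m=ok&near((.565,.015),.09)&(z>.002)&(z<.035); print("foot z",np.percentile(z[m],[5,25,50,75,95]))
h=cv2.convexHull(W[m][:,:2].astype(np.float32))[:,0];print("foot hull",cv2.minEnclosingCircle(h),fit(h,.074,[.565,.015]))
red=ok&(I[...,2]>120)&(I[...,1]<70)&(I[...,0]<70)&near((.55,-.1),.08)
print("red",red.sum(),W[red].min(0),W[red].max(0))
t=red&(z>.09);print("handle top",t.sum(),np.median(W[t],0),cv2.minEnclosingCircle(W[t][:,:2].astype(np.float32)))
m=ok&near((.565,.015),.08)&(z>.066)&(z<.08)
n,l,s,c=cv2.connectedComponentsWithStats(m.astype(np.uint8))
for i in range(1,n):
    if s[i,4]>30: P=W[l==i];print("jaw",len(P),P.mean(0).round(4),cv2.minAreaRect(P[:,:2].astype(np.float32)))
d=np.load("ws.npz");W=d["W"];z=W[...,2];ok=np.isfinite(W[...,0])
for c in[(.404,.218),(.472,.228)]:
    for lo,hi,r in((.068,.08,None),(.015,.06,.0085),(.002,.010,.0165)):
        m=ok&near(c,.025)&(z>lo)&(z<hi); P=W[m]
        if m.sum()<5: continue
        print("shaft",lo,m.sum(),P.mean(0).round(4),cv2.minEnclosingCircle(P[:,:2].astype(np.float32)), fit(P,r,c) if r==.0085 else "")
E
```

```text
face z 0.043583678964230155 6130 ((0.5693858861923218, 0.00843836460262537), 0.05713888257741928)
face fit (array([0.569 , 0.0076]), np.float64(0.0008))
foot z [0.01004338 0.01106277 0.01168854 0.01255244 0.03262289]
foot hull ((0.5680296421051025, 0.013900358229875565), 0.08980613946914673) (array([0.5685, 0.0073]), np.float64(0.0056))
red 524 [ 0.51206374 -0.16207872 -0.00157246] [ 0.53699627 -0.09090721  0.09516412]
handle top 158 [ 0.52873205 -0.0987135   0.09330907] ((0.5289490222930908, -0.09898598492145538), 0.00795986969023943)
jaw 446 [0.5522 0.0469 0.0713] ((0.5534725785255432, 0.043422065675258636), (0.01589152030646801, 0.03648051992058754), 23.232492446899414)
jaw 433 [0.6105 0.0034 0.0711] ((0.6082589626312256, 0.002779293805360794), (0.015989016741514206, 0.03650006279349327), 84.5412826538086)
jaw 403 [ 0.544  -0.0253  0.0712] ((0.5456653237342834, -0.024134695529937744), (0.036668166518211365, 0.016182176768779755), 52.94009780883789)
shaft 0.068 127 [0.4057 0.2196 0.0723] ((0.40579622983932495, 0.2187509834766388), 0.006090652197599411) 
shaft 0.015 250 [0.4057 0.2243 0.0422] ((0.40566179156303406, 0.21912604570388794), 0.008718283846974373) (array([0.4057, 0.2184]), np.float64(0.0007))
shaft 0.002 388 [0.4056 0.2236 0.0058] ((0.40283700823783875, 0.2155308872461319), 0.021025940775871277) 
shaft 0.068 136 [0.475  0.2293 0.0722] ((0.4750964343547821, 0.22831852734088898), 0.005916963797062635) 
shaft 0.015 273 [0.4724 0.2332 0.0423] ((0.4751313626766205, 0.22913402318954468), 0.008523372933268547) (array([0.4757, 0.2283]), np.float64(0.0007))
shaft 0.002 396 [0.4729 0.2327 0.0059] ((0.4753867983818054, 0.22876080870628357), 0.016555745154619217)
```

Everything fits. The chuck axis is (0.569, 0.0074) with yaw −6.6°. The handle sits at radius 0.114 and angle −110.6°, so the sleeve is at about 0.24. The shaft axis is (0.4057, 0.2186). Next I'll grasp it with the fingers closing along y, clear of the twin.

```bash
python3 - <<'E'
from h import *
S=np.array([.4057,.2186])
best=None
for q in([1,0,0,0],[0,1,0,0]):
    a=inverse_kinematics([*S,.16],q); b=inverse_kinematics([*S,.046],q); print(q,None if a is None else np.round(a,2),None if b is None else np.round(b,2))
    if a is not None and b is not None:
        s=np.abs(np.array(a)-read_qpos()).max()
        if best is None or s<best[0]: best=(s,q)
q=best[1]; print("use",q)
move_to([*S,.16],q)
hit=line_to([*S,.048],v=.12,until_force=8); print("hit",hit,read_position())
if not hit:
    gripper_to(0.0,f_grip=40); print("w",read_gripper_width(),read_grip_force(),read_wrist_force())
    line_to([*S,.20],v=.15); print("w",read_gripper_width(),read_grip_force(),read_wrist_force())
    img,W=cloud("side"); cv2.imwrite("pics/grasp.png",cv2.resize(img[150:400,150:500],None,fx=2,fy=2))
print(read_time_s())
E
```

```text
[1, 0, 0, 0] [-0.18  0.27 -0.42  2.09  0.15  0.81 -2.27] [-0.28  0.48 -0.32  2.15  0.28  0.56 -2.38]
[0, 1, 0, 0] [ 0.14  0.35 -0.8   2.08  0.33  0.85  0.71] [ 0.02  0.56 -0.69  2.14  0.6   0.64  0.49]
use [0, 1, 0, 0]
hit False [0.40614713 0.21899155 0.04853649]
w 0.17023428522063444 39.13457721937448 [ 0.04318953 -0.38473711  5.54582065]
w 0.16557078644401685 38.97905843798071 [ 0.63466526  0.40503731 -1.18344239]
7.0667
```

```bash
python3 - <<'E'
from h import *
C=np.array([.569,.0074])
line_to([*C,.20],v=.2); p=read_position(); print(p)
# check shaft axis vs. tcp with side+scene depth
for cam in("side",):
    img,W=cloud(cam); cv2.imwrite("pics/above.png",cv2.resize(img[150:350,180:460],None,fx=2.5,fy=2.5))
    m=np.isfinite(W[...,0])&(np.hypot(W[...,0]-C[0],W[...,1]-C[1])<.03)&(W[...,2]>.145)&(W[...,2]<.185)
    for lo,hi in((.148,.158),(.16,.175)):
        k=m&(W[...,2]>lo)&(W[...,2]<hi); P=W[k]; print(cam,lo,k.sum(),P.min(0).round(3),P.max(0).round(3))
print(read_time_s())
E
```

```text
[0.56832296 0.00895972 0.20008122]
side 0.148 26 [0.552 0.005 0.153] [0.585 0.025 0.158]
side 0.16 48 [0.556 0.004 0.16 ] [0.581 0.025 0.175]
8.6
```

View pics/above.png

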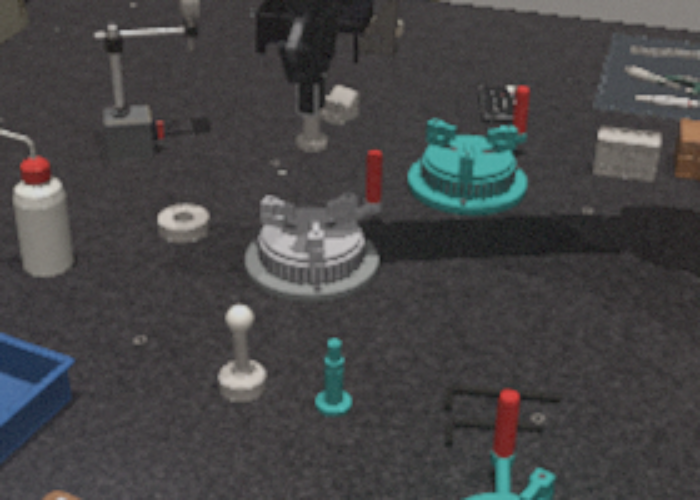

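The shaft hangs upright in the gripper at (312,130), over the chuck at (312,235). The flange centre measures about (0.5685, 0.0085), so I'll lower it.

```bash
python3 - <<'E'
from h import *
C=np.array([.569,.0074])
pause(.2); print(read_position())
line_to([*C,.115],v=.1); print(read_position(),read_wrist_force())
hit=line_to([*C,.086],v=.03,until_force=5); print("hit",hit,read_position(),read_wrist_force())
if hit and read_position()[2]<.098:
    gripper_to(0.45); print(read_wrist_force(),read_gripper_width())
    pause(.2); gripper_to(1.0)
    p=read_position(); line_to([p[0],p[1],.19],v=.12)
    img,W=cloud("side"); cv2.imwrite("pics/placed.png",cv2.resize(img[190:290,250:390],None,fx=4,fy=4))
    m=np.isfinite(W[...,0])&(np.hypot(W[...,0]-C[0],W[...,1]-C[1])<.03)&(W[...,2]>.076)&(W[...,2]<.125)
    P=W[m]; print(len(P),P.min(0),P.max(0))
print(read_time_s())
E
```

```text
[0.56876514 0.0080139  0.20016254]
[0.56959666 0.00758728 0.11559438] [-0.6378109  -0.55515401 -0.80203992]
hit True [0.56872569 0.00731245 0.09232749] [-1.36879951 -0.08882623  5.19331094]
[-0.16384706  0.61824276 -0.03023113] 0.45379839987799975
94 [0.55969595 0.00145249 0.07616878] [0.57715515 0.0188387  0.11949428]
12.625
```

The shaft stands upright and centred at about (0.5684, 0.008), with its top at 0.118. Now the handle: first I'll check IK along the arc for both tool yaws.

```bash
cat >> h.py <<'E'
C=np.array([.569,.0074]); RAD=.1140
def pose(phi,z,s):
    u=np.array([np.cos(phi),np.sin(phi),0]); x=s*u; zz=np.array([0,0,-1.]); y=np.cross(zz,x)
    return [C[0]+RAD*u[0],C[1]+RAD*u[1],z], R.from_matrix(np.c_[x,y,zz]).as_quat()
E
python3 - <<'E'
from h import *
print(np.round(read_qpos(),2))
for s in(1,-1):
    for d in(-110.6,-140,-165,-178):
        for z in (.19,.07) if d==-110.6 else (.07,):
            q=inverse_kinematics(*pose(np.radians(d),z,s)); print(s,d,z,None if q is None else np.round(q,2))
E
```

```text
[ 0.48  0.47 -0.7   1.8   0.35  1.    1.21]
1 -110.6 0.19 [ 0.89  0.51 -0.96  1.87  0.49  1.02  2.5 ]
1 -110.6 0.07 [ 0.78  0.67 -0.84  1.94  0.68  0.83  2.35]
1 -140 0.07 [ 0.69  0.56 -0.74  2.07  0.57  0.72  1.85]
1 -165 0.07 [ 0.56  0.5  -0.67  2.13  0.5   0.67  1.37]
1 -178 0.07 [ 0.47  0.48 -0.64  2.15  0.47  0.65  1.12]
-1 -110.6 0.19 [ 0.36  0.34 -0.28  1.89  0.12  0.93 -0.33]
-1 -110.6 0.07 [ 0.3   0.52 -0.21  1.96  0.16  0.68 -0.37]
-1 -140 0.07 [ 0.18  0.44 -0.12  2.09  0.09  0.62 -0.87]
-1 -165 0.07 [ 0.04  0.41 -0.06  2.15  0.04  0.58 -1.36]
-1 -178 0.07 [-0.05  0.4  -0.02  2.16  0.01  0.58 -1.61]
```

View pics/placed.png

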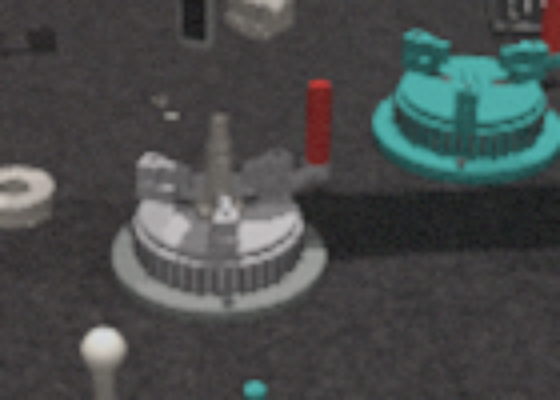

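The picture shows the shaft upright in the middle of the open jaws at (218,160), with the handle at (318,120). I'll pinch the handle with the tool x axis pointing inward and swing it.

```bash
python3 - <<'E'
from h import *
s=-1; phi0=np.radians(-110.6)
p,q=pose(phi0,.19,s); move_to(p,q)
f0=np.array(read_wrist_force())
p,_=pose(phi0,.070,s)
hit=line_to(p,v=.12,until_force=8); print("hit",hit,read_position())
if not hit:
    gripper_to(0.0,f_grip=60); print("w",read_gripper_width(),read_grip_force(),read_wrist_force())
    d=-110.6; 
    while d>-176:
        d-= 5 if d>-150 else 1.5
        ph=np.radians(d); p,q=pose(ph,.070,s); line_to(p,q,v=.08 if d>-150 else .04)
        F=np.array(read_wrist_force())-f0; t=np.array([-np.sin(ph),np.cos(ph),0]); u=np.array([np.cos(ph),np.sin(ph),0])
        a=np.array(read_position())[:2]-C
        print(round(d,1),"act",np.degrees(np.arctan2(a[1],a[0])).round(1),"Ft %.1f Fr %.1f Fz %.1f"%(F@t,F@u,F[2]),round(read_gripper_width(),3))
        if F@t>9.5 and d<-155 or np.linalg.norm(F)>25: break
print(read_time_s())
E
```

```text
hit False [ 0.52956141 -0.09934621  0.07067209]
w 0.1936178326087975 58.43516539782286 [-0.72568534 -0.14473618  4.48421722]
-115.6 act -115.8 Ft -2.5 Fr 1.3 Fz 7.3 0.193
-120.6 act -120.8 Ft -2.8 Fr 1.0 Fz 6.7 0.189
-125.6 act -125.8 Ft -2.4 Fr 1.2 Fz 6.3 0.191
-130.6 act -130.9 Ft -2.3 Fr 0.6 Fz 6.5 0.191
-135.6 act -135.9 Ft -2.2 Fr 0.7 Fz 7.6 0.19
-140.6 act -140.9 Ft -1.2 Fr 2.6 Fz 6.8 0.187
-145.6 act -145.9 Ft -1.4 Fr 2.4 Fz 7.9 0.192
-150.6 act -150.6 Ft -0.9 Fr 0.7 Fz 6.3 0.191
-152.1 act -151.9 Ft 1.9 Fr 2.9 Fz 5.9 0.187
-153.6 act -153.5 Ft 1.4 Fr 2.0 Fz 6.6 0.191
-155.1 act -155.0 Ft 1.7 Fr 1.9 Fz 6.4 0.191
-156.6 act -156.5 Ft 0.9 Fr 1.7 Fz 6.8 0.189
-158.1 act -158.1 Ft 1.2 Fr 2.0 Fz 7.3 0.191
-159.6 act -159.6 Ft 0.8 Fr 2.0 Fz 6.8 0.191
-161.1 act -161.1 Ft 2.1 Fr 1.4 Fz 8.2 0.192
-162.6 act -162.6 Ft 1.0 Fr 2.1 Fz 6.7 0.191
-164.1 act -164.1 Ft 1.7 Fr 2.2 Fz 6.8 0.187
-165.6 act -165.7 Ft 1.7 Fr 2.1 Fz 6.4 0.191
-167.1 act -167.2 Ft 1.8 Fr 1.7 Fz 7.8 0.191
-168.6 act -168.7 Ft 1.9 Fr 2.0 Fz 7.2 0.191
-170.1 act -170.2 Ft 2.3 Fr 1.4 Fz 6.5 0.19
-171.6 act -171.6 Ft 1.7 Fr 0.9 Fz 7.0 0.189
-173.1 act -173.0 Ft 2.8 Fr 1.5 Fz 6.6 0.189
-174.6 act -174.1 Ft 5.5 Fr 1.3 Fz 7.3 0.19
-176.1 act -175.2 Ft 7.9 Fr 0.5 Fz 6.5 0.19
22.3667
```

The handle is coming up firm from about −173°. I'll continue in small steps to about 13 N.

```bash
python3 - <<'E'
from h import *
s=-1; d=-176.1; f0=np.array([.0,.0,0])
while d>-186:
    d-=1; ph=np.radians(d); p,q=pose(ph,.070,s); line_to(p,q,v=.03); pause(.1)
    F=np.array(read_wrist_force()); t=np.array([-np.sin(ph),np.cos(ph),0])
    a=np.array(read_position())[:2]-C
    print(d,"act",np.degrees(np.arctan2(a[1],a[0])).round(1),"Ft %.1f |F| %.1f"%(F@t,np.linalg.norm(F)))
    if F@t>13: break
img,W=cloud("side"); cv2.imwrite("pics/clamp.png",cv2.resize(img[170:320,220:420],None,fx=4,fy=4))
m=np.isfinite(W[...,0])&(np.hypot(*(W[...,:2]-C).transpose(2,0,1))<.02)&(W[...,2]>.076)&(W[...,2]<.125)
P=W[m]; print(len(P),P.min(0),P.max(0)); print(read_time_s())
E
```

```text
-177.1 act -175.8 Ft 10.1 |F| 11.4
-178.1 act -176.5 Ft 12.1 |F| 13.7
-179.1 act -177.2 Ft 13.2 |F| 14.7
86 [0.56118619 0.00217616 0.07630928] [0.57640724 0.01884114 0.12086727]
23.4667
```

View pics/clamp.png

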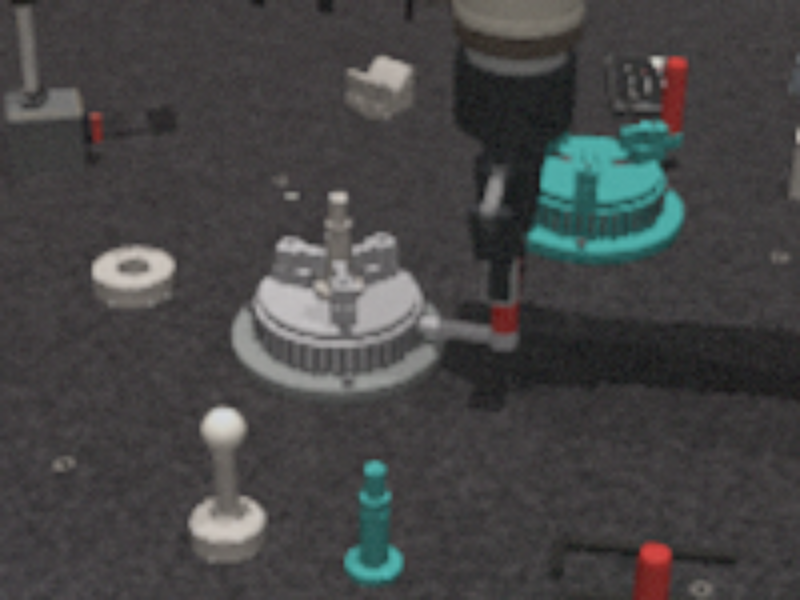

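The jaws are closed on the upright shaft at (338,230), and the handle at (505,310) is firm at about 13 N. Now I'll let go, retreat and verify.

```bash
python3 - <<'E'
from h import *
gripper_to(1.0); p=read_position(); line_to([p[0],p[1],.24],v=.12); pause(.3)
print(read_wrist_force(),read_gripper_width())
img,W=cloud("side"); I=img.astype(int); ok=np.isfinite(W[...,0])
m=ok&(np.hypot(*(W[...,:2]-C).transpose(2,0,1))<.02)&(W[...,2]>.076)&(W[...,2]<.125)
P=W[m]; print("shaft",len(P),P.min(0),P.max(0))
r=ok&(I[...,2]>100)&(I[...,1]<60)&(np.hypot(W[...,0]-.455,W[...,1])<.05)&(W[...,2]>.04)
a=np.median(W[r],0)[:2]-[0,.006]-C; print("handle",r.sum(),np.hypot(*a),np.degrees(np.arctan2(a[1],a[0])))
cv2.imwrite("pics/end.png",cv2.resize(img[170:320,220:420],None,fx=4,fy=4)); print(read_time_s())
E
```

```text
[ 0.13172233 -0.04642741 -1.10209857] 1.0001993877292639
shaft 83 [0.56217001 0.0023602  0.07600816] [0.58643738 0.01764476 0.12009582]
handle 96 0.11751082518312984 -173.05913099249895
26.0583
```

View pics/end.png

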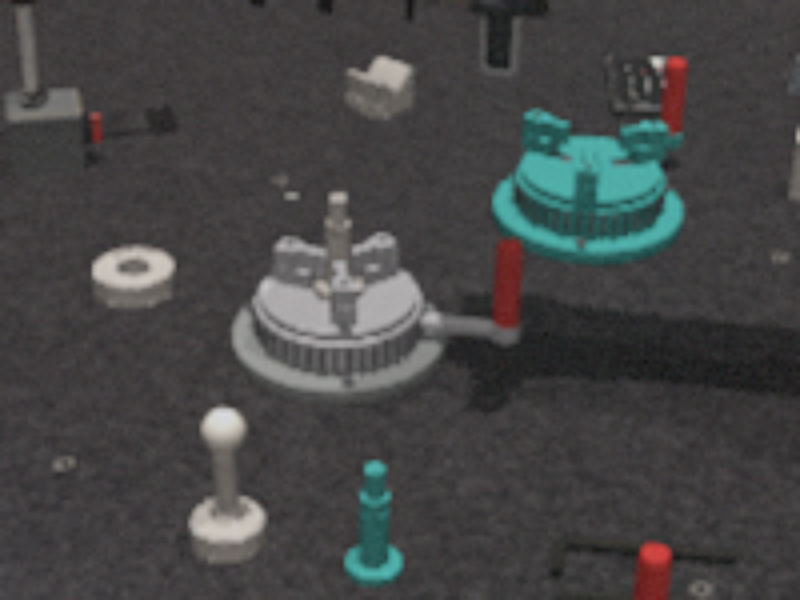

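The shaft is still upright and clamped, with everything else in place. A wrist picture will show precisely where the handle stayed.

```bash
python3 - <<'E'
from h import *
img,W=cloud("wrist"); I=img.astype(int); ok=np.isfinite(W[...,0])
t=ok&(I[...,2]>100)&(I[...,1]<80)&(W[...,2]>.09)&(W[...,2]<.1)&(np.hypot(W[...,0]-.455,W[...,1])<.06)
c,r=cv2.minEnclosingCircle(W[t][:,:2].astype(np.float32)); a=np.array(c)-C
print(t.sum(),c,r,np.hypot(*a),np.degrees(np.arctan2(a[1],a[0])))
m=ok&(np.hypot(*(W[...,:2]-C).transpose(2,0,1))<.075)&(W[...,2]>.066)&(W[...,2]<.08)
n,l,s,_=cv2.connectedComponentsWithStats(m.astype(np.uint8))
for i in range(1,n):
    if s[i,4]>60:
        P=W[l==i]; rr=np.hypot(*(P[:,:2]-C).T); print(len(P),cv2.minAreaRect(P[:,:2].astype(np.float32)),np.percentile(rr,[1,99]).round(4))
print(read_time_s())
cv2.imwrite("pics/wend.png",img)
E
```

```text
333 (0.4552593529224396, -0.007117590866982937) 0.00817842036485672 0.11466339974989076 -172.7262301076218
807 ((0.5968087315559387, 0.00326585303992033), (0.015896568074822426, 0.031071346253156662), 83.5271224975586) [0.0138 0.0432]
1703 ((0.5542932152748108, 0.008453547954559326), (0.08322476595640182, 0.027311967685818672), 83.55024719238281) [0.0082 0.0448]
26.1083
```

View pics/wend.png

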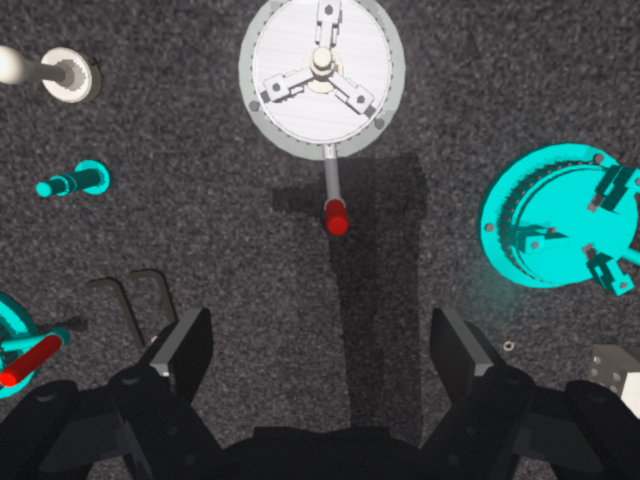

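The handle stayed about 2° past first contact, and all three noses sit on the upright shaft. The gripper touches nothing, so I'll hand the job in.

```bash
python3 -c "
from rig import *
print(sign_off(),read_time_s())"
```

```text
the job is handed in; nothing more can be done
the job is handed in; nothing more can be done
```

The job is handed in: the shaft stands upright in the middle of the chuck with the jaws closed on it, the handle came up firm at about 13 N, and on release it settled back to about 2° past first contact with the shaft still held; I did not touch the sphere, V-block or ring gauge.

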